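# Stand a painted panel on the easel and cure it with a hand lamp

## Task

Take the yellow flower painting out of the drying rack and gently stand it on the easel's ledge: centred, leaning flat against the rest, right way up, painted side facing out; then let go of it. Next pick up the hand lamp (already lit), hold its lens about 12 cm from the painting, squarely facing its middle, steady for two seconds, and gently lay the lamp back down, on its underside, in the middle of the green mat. Do not disturb the blue painting, the brush jar or the paint jars.

Things in the scene. Friction and masses are not known exactly. Their poses are not given: they have to be found in the camera images.
- painting: Yellow rigid panel, red flowers on one face: 160 wide (its y) x 130 high (z) x 12 mm thick (x), 0.2 to 0.4 kg. Origin: centre of the underside; -x points out of the painted face. Starts upright in either rack slot, painted face roughly to world -y; pinch it by the middle of its top edge. On the easel its axes lie along those of ledge, its origin at (-6, 0, 0) mm there.
- painting_front (a point): Centre of the painting's painted face, 65 mm above its lower edge (at (-6, 0, 65) mm in the painting's frame).
- blue_painting: Blue panel with white ovals, same size, weight and frame as the painting, in the rack's other slot. To be left there.
- rack: Fixed wooden drying rack, 130 (its x) x 180 mm (y). Two slots along its y, at x = -40 and +40 mm, 16 mm wide between stub rails 30 mm long near the panels' sides, rail tops 52 mm above the table. Panels stand on its 12 mm base, so their tops are 142 mm above the table. Origin: centre of the underside.
- easel: Fixed wooden tabletop easel; footprint about 170 (its x, from -50 to +120) x 130 mm (its y). Origin on the table, 60 mm straight below ledge; its front faces its -x, roughly world -y.
- ledge: Easel's ledge and rest, leaning back 0.35 rad. Origin: mid-ledge, where its top meets the rest. z runs up along the rest, -x out to the front, y along the ledge. Ledge top z = 0, 130 mm long, x -22 to 0 mm, then a lip 8 mm high. Rest: two posts at y = -55, +55 mm, front at x = 0, up to z = 80 mm, a crossbar at z = 54 to 70 mm; nothing behind a panel's top 50 mm.
- lamp: Hand lamp, 158 mm long along its x, 0.18 to 0.35 kg, always lit. Grey handle 30 wide (y) x 34 mm tall, x -80 to 45, z 7 to 41 mm; black head 50 wide x 48 mm tall, x 40 to 80 mm, violet lens on its +x end. Origin: middle of the underside as it lies. Grip across y at x = 0 to 20, z = 30 mm (balance x about 15). Starts lying on the mat, lens roughly to +y, where the easel is.
- lamp_lens (a point): Centre of the lens, at (80, 0, 24) mm in the lamp's frame; the light goes out along the lamp's +x.
- lamp_spot (a point): Point on the light's axis 120 mm ahead of the lens.
- mat: Fixed green rubber mat on the table, 220 (its x) x 130 (its y) x 4 mm. Origin: centre of the underside; the lamp rests on its top.
- brush_jar: Clear jar of brushes, 70 mm diameter, about 200 mm tall with brushes. Origin: centre of the underside. Bystander.
- paint_red: Red paint jar, 44 mm diameter, 75 mm tall. Origin: centre of the underside. Bystander.
- paint_green: Green paint jar, same size. Bystander.
Things that resemble listed ones, but are neither listed nor needed, are in the scene too. Of the things that look like the painting, the largest one is meant.

How it is judged:
By the outcome, as a careful person would: the job done as asked, in the order asked, and still so for the second after the job is handed in, with the robot touching nothing.
It also fails if it takes over 64 s, if anything falls off the work surface, if the arm or the gripper's body presses on something with over 40 N, if the wrist force passes 120 N, or if a joint passes its speed limit or range.

## Robot

A 6-joint arm with a two-finger parallel gripper is mounted at the origin on the work surface. World frame = base frame: x ahead of the robot, y to its left, z up, the work surface at z = 0. Lengths are in m, angles in degrees, forces in N, time in s.
With the tool pointing down it reaches from about 0.3 to 0.75 m from the base axis. Payload 8.5 kg.
Tool frame: the origin (TCP) lies at the very end of the fingers, on their centre line; the grasp point (between the pads) lies 19 mm behind it; x points along the fingers, y is the direction in which the jaws open and shut, and the axes are right-handed (so a half turn about x gives the same grasp; the last joint's range is limited). The gripper opens to 85 mm and grips with 20 to 120 N. Pads are 22 mm wide; open, the fingers measure 114 mm over their backs; the gripper's body (76 mm by 85 mm) begins 54 mm behind the grasp point. The pads swing forward as they close: fully open they stand 13 mm farther back than shut.
Start: joints at [56.305, 21.807, 74.336, -0, 83.858, -12.336], TCP at [0.2, 0.512, 0.231] pointing down, gripper open.
Joint ranges: [-178.18, 178.18], [-50.72, 133.34], [12.68, 142.11], [-81.47, 261.47], [9.98, 163.14], [-165.26, 165.26]. Speed limits (degrees/s): [136.94, 136.94, 180, 180, 180, 180].

## Interface

Orientations are given as a 3x3 rotation matrix whose columns are the frame's x, y, z axes.
In Python, from rig import sensors, cams, env gives the robot as it stands.
- The arm moves only by the shell command python3 -m crank 'ROWS' [FORCE]. ROWS is a JSON object of lists of equal length, an entry for each row: "hand": the closure in counts, from 0 (fully open) to 255 (shut); "translation": the shift along the tool's x, y, z in m, a list of three; "dr": the turn, a rotation vector about the tool's x, y, z in rad, a list of three. A call has 1 to 5 rows; each row is the pose to reach, as a shift and turn from the pose commanded when the call began, along the tool's axes at that moment; what a row does not reach only later rows make up. A row lasts 1/10 s, in which the tool goes at most 50 mm and 8.59 degrees, less where a joint would pass 70% of its speed; a pose out of reach is approached as far as the arm can. A call with a gripper value outside its range is refused whole. The fingers move at their own pace and stop on an object; FORCE is the grip in N (left out, the last holds). Time passes only in rows, so rows that repeat a pose let the fingers close. It gives the time, the measured TCP pose, the force and the opening at its end, in the units of the state.
- sensors.observe(): the state, without advancing time (a new reading comes with each control period).
- cams.get_image(name): name is "scene" or "top" or "wrist"; returns (picture, depth): 384x512x3 uint8, blue, green, red; 384x512 float32, m along the optical axis (not along the pixel's ray), 0 where there is no reading.
- cams.calibration(name): a dict with "vertical_fov" (degrees; the focal length in pixels is half the picture's height over the tangent of half this angle, whatever the lens; pixels are square), "cx", "cy" (the principal point, pixels), "distortion" ([k1, k2, p1, p2, k3] as OpenCV has them; the pictures are not rectified), "extrinsics" (4x4, takes a point from camera to world coordinates). Camera axes: x right, y down, z forward; pixel columns grow to the right and rows downward; lengths in m; the calibration is good to about 2 mm. A picture is of the moment at which its call begins: read the wrist's pose just before it. calibration takes no time and is no camera call; for the wrist camera it gives the pose at the moment of the call.
- env.close_job(): hands the job in, once; it reports no verdict.
The state is a dict: "time_s": time; "q": joint angles; "qvel": joint speeds; "joint_efforts": joint torques, N m; "position": TCP position; "tool_rot": TCP orientation; "ft_force": force on the tool from outside, world axes, zero at the start; "wrist_torque": the same for the moment, N m; "grip_width": finger opening in m.
Only numpy, scipy, OpenCV 4.12 (cv2) and the standard library are available. Lean on these libraries where they do the work, as an engineer would, in place of code of your own. Each camera call takes 0.05 s, during which the arm holds its last target. There are 200 camera calls.

## Working session

There is one attempt and no reset: what is moved stays moved. The work goes in short steps, Python scripts to look and compute and a shell command to move; the robot and the scene stay as the last step left them, time stands still between calls to the robot, and variables do not carry over. Pictures are saved under pics/ and viewed, about 8 in all and at most 12, crops included, and the job is handed in when it is done.

```bash
ls; mkdir -p pics; cat > h.py <<'E'
import numpy as np, cv2
from rig import sensors, cams, env
def K(c):
    f=192/np.tan(np.radians(c["vertical_fov"])/2)
    return np.array([[f,0,c["cx"]],[0,f,c["cy"]],[0,0,1]])
def ray(c,uv):
    p=cv2.undistortPoints(np.array([[uv]],float),K(c),np.array(c["distortion"])).ravel()
    return np.array([p[0],p[1],1.])
def w(c,d,uv,r=1):
    u,v=map(int,np.round(uv)); a=d[v-r:v+r+1,u-r:u+r+1]; z=np.median(a[a>0]) if (a>0).any() else np.nan
    T=np.array(c["extrinsics"]); return (T@np.r_[ray(c,uv)*z,1])[:3]
def onz(c,uv,h):
    T=np.array(c["extrinsics"]); r=T[:3,:3]@ray(c,uv); o=T[:3,3]; return o+r*(h-o[2])/r[2]
def proj(c,P):
    T=np.linalg.inv(np.array(c["extrinsics"])); r=cv2.projectPoints(np.array(P,float).reshape(-1,1,3),cv2.Rodrigues(T[:3,:3])[0],T[:3,3],K(c),np.array(c["distortion"]))[0]
    return r.reshape(-1,2)
def grab(n,tag):
    c=cams.calibration(n); im,d=cams.get_image(n); np.savez(f"{tag}.npz",im=im,d=d); 
    import pickle; pickle.dump(c,open(f"{tag}.pkl","wb")); return c,im,d
def load(tag):
    import pickle; z=np.load(f"{tag}.npz"); return pickle.load(open(f"{tag}.pkl","rb")),z["im"],z["d"]
E
python3 - <<'E'
from h import *
s=sensors.observe(); print({k:np.round(v,3).tolist() for k,v in s.items()})
for n in("scene","top"):
    c,im,d=grab(n,n+"0"); cv2.imwrite(f"pics/{n}0.png",cv2.resize(im,(800,600),interpolation=cv2.INTER_CUBIC)); print(n,c)
E
```

```text
pics
{'time_s': 0.0, 'q': [56.303, 21.841, 74.385, 0.0, 83.858, -12.337], 'qvel': [-0.012, 0.06, 0.028, -0.061, 0.015, 0.001], 'joint_efforts': [0.003, -44.844, -23.13, 0.0, 0.005, -0.0], 'position': [0.2, 0.512, 0.231], 'tool_rot': [[-0.001, 0.364, 0.931], [-0.001, 0.931, -0.364], [-1.0, -0.001, -0.0]], 'ft_force': [0.036, 0.758, 0.454], 'wrist_torque': [-0.026, -0.004, 0.028], 'grip_width': 0.086}
scene {'vertical_fov': 51.18480428113557, 'cx': 256.64581879983666, 'cy': 198.95613201547857, 'distortion': array([-0.05295602,  0.        ,  0.        ,  0.        ,  0.        ]), 'extrinsics': array([[ 0.51639575,  0.53454874, -0.66902397,  1.23089685],
       [ 0.85627393, -0.33273167,  0.39507542, -0.39384351],
       [-0.01141839, -0.77688306, -0.62954137,  0.68600466],
       [ 0.        ,  0.        ,  0.        ,  1.        ]])}
top {'vertical_fov': 52.396708575502174, 'cx': 256.1077179039547, 'cy': 192.08815587242674, 'distortion': array([-0.00126875,  0.        ,  0.        ,  0.        ,  0.        ]), 'extrinsics': array([[ 0.00626279, -0.97955736,  0.20106756,  0.33363427],
       [-0.99996954, -0.00707129, -0.00330303, -0.00722654],
       [ 0.00465731, -0.20104075, -0.97957181,  1.11820619],
       [ 0.        ,  0.        ,  0.        ,  1.        ]])}
```

View pics/scene0.png

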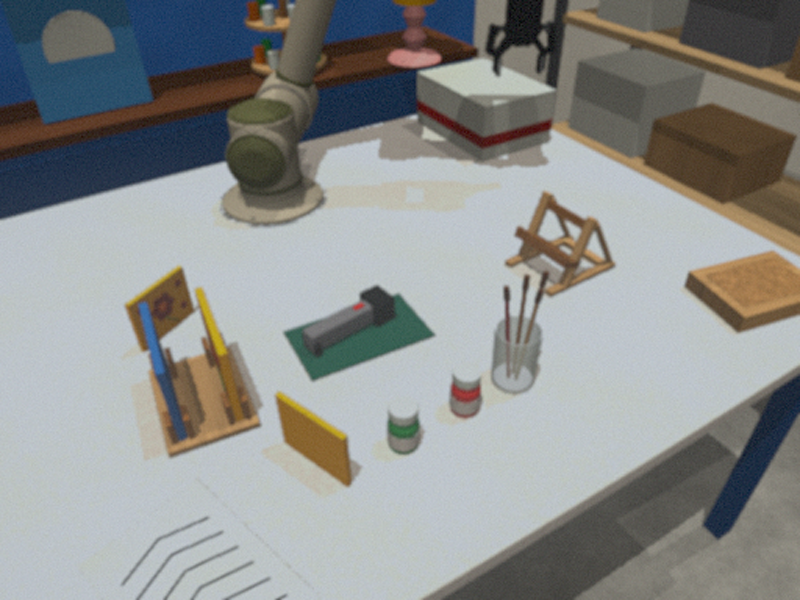

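View pics/top0.png

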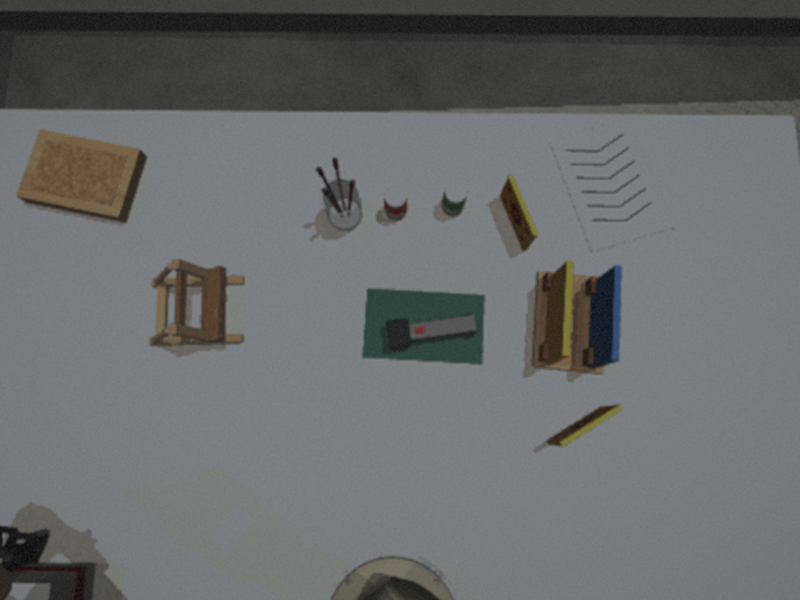

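The scene view shows the rack at left, with the blue panel at (165,370) and the full-size yellow panel at (220,355). There are two smaller yellow decoys, at (160,305) and (312,438). The lamp is on the mat at (350,320) and the easel at (560,245). In the top view the yellow panel's top edge runs (572,262)–(566,360), the lamp spans (385..475,330), and the easel ledge is at (213,305).

```bash
python3 - <<'E'
from h import *
for n in("top","scene"):
    c,im,d=load(n+"0")
    T=np.array(c["extrinsics"]); v,u=np.mgrid[0:384,0:512]
    p=cv2.undistortPoints(np.stack([u,v],-1).reshape(-1,1,2).astype(float),K(c),np.array(c["distortion"])).reshape(384,512,2)
    P=np.dstack([p*d[...,None],d])@T[:3,:3].T+T[:3,3]
    hsv=cv2.cvtColor(cv2.medianBlur(im,3),cv2.COLOR_BGR2HSV); H,S,V=cv2.split(hsv)
    def fit(name,m):
        m=m&(d>0); Q=P[m]
        if len(Q)<8: print(name,len(Q));return
        cc,sz,a=cv2.minAreaRect((Q[:,:2]*1000).astype(np.float32)); print(n,name,len(Q),"c",np.round(cc,1),"sz",np.round(sz,1),"ang",round(a,2),"z",np.round(np.percentile(Q[:,2],[2,50,98]),4))
    X,Y,Z=P[...,0],P[...,1],P[...,2]
    tab=(X>.25)&(X<.9)
    fit("yellow top",tab&(Z>.125)&(H>18)&(H<35)&(S>120)&(Y<-.1)&(Y>-.45))
    fit("blue top",tab&(Z>.125)&(H>100)&(H<125)&(S>120)&(Y<-.1)&(Y>-.45))
    fit("mat",tab&(H>65)&(H<95)&(S>100)&(abs(Y)<.25)&(Z<.02))
    fit("lamp",tab&(abs(Y+.03)<.13)&(abs(X-.45)<.1)&(Z>.018)&(Z<.07))
    fit("lamphead",tab&(abs(Y+.03)<.13)&(abs(X-.45)<.1)&(Z>.044)&(Z<.07))
    e=(Y>.2)&(Y<.5)&(X>.35)&(X<.62)
    fit("easel top",e&(Z>.115)); fit("easel feet/all",e&(Z>.008)); fit("ledge",e&(Z>.05)&(Z<.078)&(Y<.34))
    if n=="top":
        m=e&(Z>.03)&(d>0)
        np.save("e.npy",P[m])
t=load("top0")[1]; 
a=cv2.resize(t[155:235,85:165],(600,600),interpolation=cv2.INTER_CUBIC)
cv2.imwrite("pics/e0.png",a)
E
```

```text
top yellow top 325 c [ 522.7 -284.3] sz [ 13.2 157.5] ang 84.53 z [0.1289 0.1403 0.1442]
top blue top 278 c [ 516.1 -362.7] sz [ 10.1 154.3] ang 84.81 z [0.1303 0.1401 0.1442]
mat 1
top lamp 781 c [503.4 -67.5] sz [ 50.2 160.8] ang 8.88 z [0.0255 0.0449 0.0536]
top lamphead 465 c [503.3 -66.1] sz [ 49.9 158. ] ang 8.85 z [0.0441 0.0483 0.0539]
top easel top 355 c [540.1 365.3] sz [127.3  33. ] ang 2.1 z [0.1154 0.1228 0.1349]
top easel feet/all 1946 c [539.9 364.2] sz [130.5 168.8] ang 2.79 z [0.0088 0.0643 0.1314]
top ledge 695 c [542.1 318.1] sz [131.5  43.7] ang 0.05 z [0.0549 0.0641 0.0774]
scene yellow top 242 c [ 526.9 -285.4] sz [ 11.8 157.5] ang 85.72 z [0.1297 0.1412 0.1432]
scene blue top 249 c [ 520.6 -363.4] sz [ 10.9 156.2] ang 84.76 z [0.1315 0.1413 0.1435]
scene mat 1145 c [524.2 -57.2] sz [213.9 114.6] ang 83.93 z [0.0011 0.0038 0.0062]
scene lamp 1033 c [506.8 -67.2] sz [ 51.7 161.1] ang 9.79 z [0.0191 0.0433 0.0531]
scene lamphead 458 c [505.2 -66.9] sz [ 50.7 159.4] ang 8.87 z [0.0441 0.0463 0.0534]
scene easel top 221 c [542.6 365.2] sz [127.9  31.2] ang 2.04 z [0.1154 0.1211 0.1328]
scene easel feet/all 1585 c [542.8 363.8] sz [133.7 169. ] ang 3.13 z [0.0083 0.0655 0.1286]
scene ledge 442 c [545.8 318.4] sz [133.5  43.8] ang 0.59 z [0.0538 0.0658 0.0762]
```

View pics/e0.png

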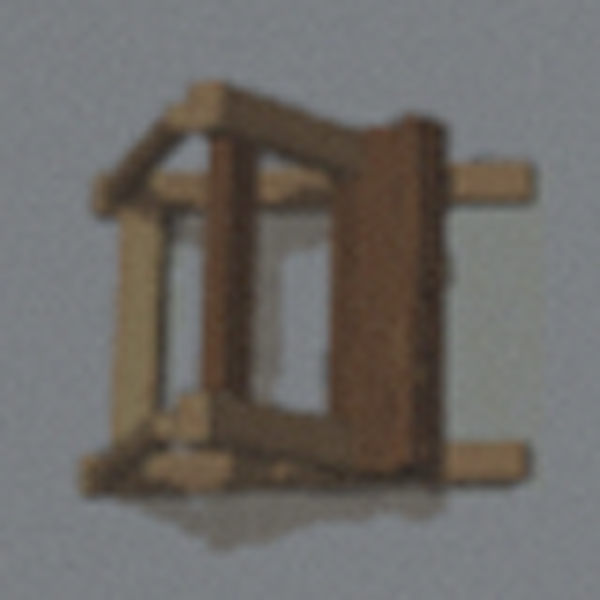

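In the enlarged crop the easel's lip and ledge run vertically at about (420,120–470). The posts are at the top and bottom and the crossbar is at (230,260). Next I'll go above the painting.

```bash
cat >> h.py <<'E'
from scipy.spatial.transform import Rotation as Ro
def hdg(a): return np.array([np.cos(np.radians(a)),np.sin(np.radians(a)),0])
def tool(down,jaw):
    x=np.array(down,float)/np.linalg.norm(down); y=jaw-x*(x@jaw); y/=np.linalg.norm(y); return np.c_[x,y,np.cross(x,y)]
def rel(p,R=None):
    s=sensors.observe(); R0=np.array(s["tool_rot"]); 
    print("t",np.round(s["time_s"],2),"pos",np.round(s["position"],4),"F",np.round(s["ft_force"],1),"w",round(s["grip_width"],4))
    print("translation",np.round(R0.T@(np.array(p)-s["position"]),4).tolist(),"dr",np.round(Ro.from_matrix(R0.T@R).as_rotvec(),4).tolist() if R is not None else "")
E
python3 - <<'E'
from h import *
rel([.525,-.2845,.27],tool([0,0,-1],hdg(85)))
E
```

```text
t 0.1 pos [0.2002 0.512  0.2308] F [0.4 0.4 0.6] w 0.0854
translation [-0.0386, -0.6235, 0.5926] dr [-0.2855, -0.0004, 0.0012]
```

```bash

python3 -m crank '{"hand":[0,0,0,0,0],"translation":[[-0.0386,-0.03,0.03],[-0.0386,-0.06,0.057],[-0.0386,-0.09,0.086],[-0.0386,-0.12,0.114],[-0.0386,-0.15,0.143]],"dr":[[0,0,0],[0,0,0],[0,0,0],[0,0,0],[0,0,0]]}'
python3 -m crank '{"hand":[0,0,0,0,0],"translation":[[0,-0.03,0.03],[0,-0.06,0.057],[0,-0.09,0.086],[0,-0.12,0.114],[0,-0.15,0.143]],"dr":[[0,0,0],[0,0,0],[0,0,0],[0,0,0],[0,0,0]]}'
python3 -m crank '{"hand":[0,0,0,0,0],"translation":[[0,-0.03,0.03],[0,-0.06,0.057],[0,-0.09,0.086],[0,-0.12,0.114],[0,-0.15,0.143]],"dr":[[0,0,0],[0,0,0],[0,0,0],[0,0,0],[0,0,0]]}'
python3 -m crank '{"hand":[0,0,0,0,0],"translation":[[0,-0.04,0.038],[0,-0.08,0.076],[0,-0.12,0.114],[0,-0.15,0.143],[0,-0.173,0.164]],"dr":[[-0.08,0,0],[-0.16,0,0],[-0.24,0,0],[-0.286,0,0],[-0.286,0,0]]}'
python3 - <<'E'
from h import *
rel([.525,-.2845,.27],tool([0,0,-1],hdg(85)))
c,im,d=grab("wrist","w0"); cv2.imwrite("pics/w0.png",cv2.resize(im,(800,600)))
print(np.round(c["extrinsics"],3).tolist())
E
```

```text
time_s: 0.6
position: [0.2789, 0.3189, 0.2697]
tool_rot: [[-0.0, 0.364, 0.931], [-0.0, 0.931, -0.364], [-1.0, -0.0, -0.0]]
ft_force: [1.4, -0.5, 1.0]
grip_width: 0.0856
time_s: 1.1
position: [0.3575, 0.1271, 0.2699]
tool_rot: [[-0.0, 0.364, 0.931], [0.0, 0.931, -0.364], [-1.0, -0.0, -0.0]]
ft_force: [0.5, -0.1, 0.4]
grip_width: 0.0852
time_s: 1.6
position: [0.4361, -0.0648, 0.2698]
tool_rot: [[-0.0, 0.365, 0.931], [0.0, 0.931, -0.365], [-1.0, 0.0, -0.0]]
ft_force: [0.5, 0.7, -0.4]
grip_width: 0.0856
time_s: 2.1
position: [0.5261, -0.2866, 0.269]
tool_rot: [[-0.001, 0.087, 0.996], [0.001, 0.996, -0.087], [-1.0, 0.001, -0.001]]
ft_force: [0.2, -0.2, 0.1]
grip_width: 0.0853
t 2.1 pos [ 0.5261 -0.2866  0.269 ] F [ 0.2 -0.2  0.1] w 0.0853
translation [-0.001, 0.002, -0.0013] dr [0.0006, -0.0009, -0.0005]
[[0.086, 0.962, 0.26, 0.461], [0.996, -0.083, -0.023, -0.281], [-0.0, 0.261, -0.965, 0.412], [0.0, 0.0, 0.0, 1.0]]
```

View pics/w0.png

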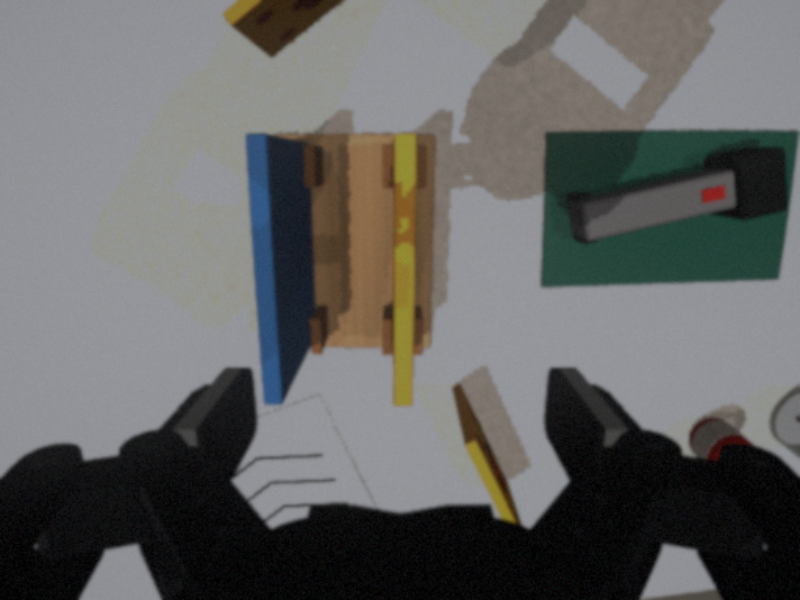

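The wrist view shows the yellow top edge from (405,133) to (403,405), parallel to the jaw plane, and the blue one at left. The lamp body spans (570..790, 150..240), and the mat corners are at (545,131), (797,131), (779,278) and (542,286).

```bash
python3 - <<'E'
from h import *
c,im,d=load("w0"); k=.64
for n,q,z in [("top a",(405,134),.142),("top b",(403,403),.142),("mat",(545,131),.004),("mat",(797,131),.004),("mat",(779,278),.004),("mat",(542,286),.004),("lamp tail top",(578,220),.041)]:
    uv=np.array(q)*k; print(n,np.round(onz(c,uv,z),4),"depth",np.round(w(c,d,uv),4))
for q in [(405,150),(404,270),(403,390)]: print(np.round(w(c,d,np.array(q)*k),4))
# mid edge
m=(onz(c,np.array((405,133))*k,.142)+onz(c,np.array((403,405))*k,.142))/2; print(m)
# mat from wrist mask
v,u=np.mgrid[0:384,0:512]
hsv=cv2.cvtColor(cv2.medianBlur(im,3),cv2.COLOR_BGR2HSV); H,S,V=cv2.split(hsv)
mk=((H>65)&(H<95)&(S>100)).astype(np.uint8); n,l,st,_=cv2.connectedComponentsWithStats(mk); i=1+np.argmax(st[1:,4])
Q=np.array([onz(c,(x,y),.004)[:2] for y,x in np.argwhere(l==i)[::3]])*1000
print("mat",cv2.minAreaRect(Q.astype(np.float32)))
E
```

```text
top a [ 0.4462 -0.2774  0.142 ] depth [ 0.4462 -0.2774  0.1426]
top b [ 0.6026 -0.2917  0.142 ] depth [ 0.6024 -0.2917  0.1424]
mat [ 0.4454 -0.1627  0.004 ] depth [ 0.4452 -0.1617  0.0006]
mat [0.4576 0.0559 0.004 ] depth [0.4575 0.0578 0.0017]
mat [0.5855 0.0514 0.004 ] depth [5.866e-01 5.430e-02 5.000e-04]
mat [ 0.5743 -0.1675  0.004 ] depth [ 0.5744 -0.1673  0.0035]
lamp tail top [ 0.5141 -0.1492  0.041 ] depth [ 0.5153 -0.1463  0.0329]
[ 0.4544 -0.2781  0.142 ]
[ 0.5197 -0.2841  0.1419]
[ 0.5935 -0.291   0.1427]
[ 0.52479208 -0.28459874  0.142     ]
mat ((540.4556884765625, -57.49201202392578), (214.6117706298828, 76.4029312133789), 86.41118621826172)
```

```bash

python3 -m crank '{"hand":[120,120,120,120,120],"translation":[[0.03,0.0019,-0.0016],[0.06,0.0019,-0.0016],[0.09,0.0019,-0.0016],[0.11,0.0019,-0.0016],[0.115,0.0019,-0.0016]],"dr":[[0.002,0,0],[0.002,0,0],[0.002,0,0],[0.002,0,0],[0.002,0,0]]}' 50
python3 -m crank '{"hand":[120,120,120,120,120],"translation":[[0.015,0,0],[0.03,0,0],[0.043,0,0],[0.048,0,0],[0.048,0,0]],"dr":[[0,0,0],[0,0,0],[0,0,0],[0,0,0],[0,0,0]]}'
python3 -m crank '{"hand":[150,180,200,220,255],"translation":[[0,0,0],[0,0,0],[0,0,0],[0,0,0],[0,0,0]],"dr":[[0,0,0],[0,0,0],[0,0,0],[0,0,0],[0,0,0]]}' 50
python3 -m crank '{"hand":[255,255,255,255,255],"translation":[[0,0,0],[0,0,0],[0,0,0],[0,0,0],[-0.005,0,0]],"dr":[[0,0,0],[0,0,0],[0,0,0],[0,0,0],[0,0,0]]}'
python3 - <<'E'
from h import *
rel([.5247,-.2846,.3])
E
```

```text
time_s: 2.65
position: [0.5233, -0.2812, 0.1523]
tool_rot: [[-0.004, 0.089, 0.996], [0.003, 0.996, -0.089], [-1.0, 0.003, -0.004]]
ft_force: [-0.1, 0.1, 0.0]
grip_width: 0.0454
time_s: 3.15
position: [0.5243, -0.282, 0.1071]
tool_rot: [[-0.0, 0.089, 0.996], [0.0, 0.996, -0.089], [-1.0, 0.0, -0.0]]
ft_force: [-0.0, -0.7, 0.1]
grip_width: 0.0457
time_s: 3.65
position: [0.5244, -0.2824, 0.1075]
tool_rot: [[0.001, 0.089, 0.996], [-0.001, 0.996, -0.089], [-1.0, -0.001, 0.001]]
ft_force: [-0.4, -1.3, 4.2]
grip_width: 0.011
time_s: 4.15
position: [0.5238, -0.282, 0.1112]
tool_rot: [[-0.001, 0.089, 0.996], [0.001, 0.996, -0.089], [-1.0, 0.0, -0.002]]
ft_force: [0.0, -2.9, -5.4]
grip_width: 0.0118
t 4.15 pos [ 0.5238 -0.282   0.1112] F [ 0.  -2.9 -5.4] w 0.0118
translation [-0.1888, -0.0025, 0.0008] dr
```

```bash

python3 -m crank '{"hand":[255,255,255,255,255],"translation":[[-0.01,0,0],[-0.025,0,0],[-0.045,0,0],[-0.07,0,0],[-0.1,0,0]],"dr":[[0,0,0],[0,0,0],[0,0,0],[0,0,0],[0,0,0]]}'
python3 -m crank '{"hand":[255,255,255,255,255],"translation":[[-0.03,0,0],[-0.06,0,0],[-0.085,0,0],[-0.1,0,0],[-0.105,0,0]],"dr":[[0,0,0],[0,0,0],[0,0,0],[0,0,0],[0,0,0]]}'
python3 - <<'E'
from h import *
c,im,d=grab("wrist","w1")
L=np.array([.543,.329,.06]); a=92.5; hx=hdg(a)
X=hx*np.cos(.35)-np.array([0,0,np.sin(.35)]); Z=hx*np.sin(.35)+np.array([0,0,np.cos(.35)])
R=tool(-Z,X)
print(R.round(3))
rel(L-.011*X+Z*(.095+.09),R)
E
```

```text
time_s: 4.65
position: [0.5238, -0.2811, 0.2124]
tool_rot: [[-0.002, 0.088, 0.996], [0.003, 0.996, -0.088], [-1.0, 0.002, -0.002]]
ft_force: [0.8, -0.6, -2.6]
grip_width: 0.0115
time_s: 5.15
position: [0.5243, -0.2816, 0.3189]
tool_rot: [[0.002, 0.088, 0.996], [-0.001, 0.996, -0.088], [-1.0, -0.001, 0.002]]
ft_force: [-0.6, 0.0, -3.0]
grip_width: 0.0113
[[ 0.015 -0.041  0.999]
 [-0.343  0.938  0.044]
 [-0.939 -0.343 -0.   ]]
t 5.2 pos [ 0.5243 -0.2816  0.3184] F [ 0.3  0.6 -1.6] w 0.0113
translation [0.0805, 0.6626, -0.0423] dr [-0.1308, -0.0217, -0.349]
```

```bash

python3 -m crank '{"hand":[255,255,255,255,255],"translation":[[0,0.02,0],[0,0.05,-0.003],[0,0.09,-0.006],[0,0.13,-0.01],[0,0.17,-0.012]],"dr":[[0,0,0],[0,0,0],[0,0,0],[0,0,0],[0,0,0]]}'
python3 -m crank '{"hand":[255,255,255,255,255],"translation":[[0,0.04,-0.003],[0,0.08,-0.006],[0,0.12,-0.009],[0,0.16,-0.012],[0,0.2,-0.015]],"dr":[[0,0,0],[0,0,0],[0,0,0],[0,0,0],[0,0,0]]}'
python3 -m crank '{"hand":[255,255,255,255,255],"translation":[[0,0.04,-0.003],[0,0.08,-0.006],[0,0.115,-0.009],[0,0.14,-0.012],[0,0.15,-0.012]],"dr":[[0,0,0],[0,0,0],[0,0,0],[0,0,0],[0,0,0]]}'
python3 - <<'E'
from h import *
c,im,d=grab("wrist","w2"); cv2.imwrite("pics/w2.png",cv2.resize(im,(800,600)))
L=np.array([.543,.329,.06]); a=92.5; hx=hdg(a)
X=hx*np.cos(.35)-np.array([0,0,np.sin(.35)]); Z=hx*np.sin(.35)+np.array([0,0,np.cos(.35)])
rel(L-.011*X+Z*(.095+.09),tool(-Z,X))
E
```

```text
time_s: 5.7
position: [0.5265, -0.109, 0.3158]
tool_rot: [[-0.002, 0.088, 0.996], [0.002, 0.996, -0.088], [-1.0, 0.001, -0.002]]
ft_force: [1.2, 0.2, -3.9]
grip_width: 0.0114
time_s: 6.2
position: [0.529, 0.0915, 0.3159]
tool_rot: [[-0.002, 0.088, 0.996], [0.001, 0.996, -0.088], [-1.0, 0.0, -0.002]]
ft_force: [0.2, 0.1, -3.1]
grip_width: 0.0111
time_s: 6.7
position: [0.53, 0.2423, 0.3157]
tool_rot: [[-0.003, 0.085, 0.996], [0.0, 0.996, -0.085], [-1.0, -0.0, -0.003]]
ft_force: [0.2, 0.4, -3.8]
grip_width: 0.0113
t 6.75 pos [0.5304 0.2422 0.3157] F [-0.7  0.3 -2.6] w 0.0115
translation [0.0782, 0.1402, -0.0015] dr [-0.1275, -0.0251, -0.3498]
```

View pics/w2.png

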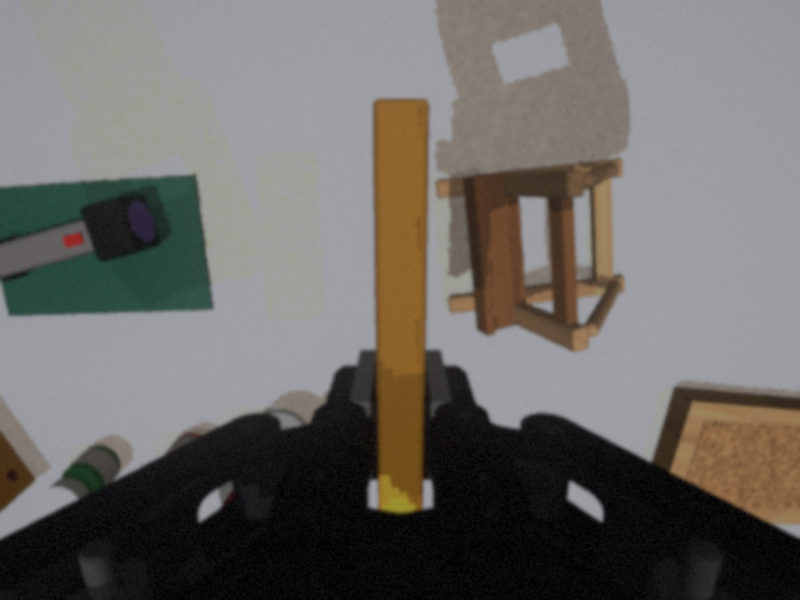

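The held panel is upright and square in the jaws, with the near end of its top edge at (376–428,100). The easel is clear of it, with the ledge at (470–520,175–335), the crossbar at (563,255) and the post tops at (575,175) and (580,340).

```bash
python3 - <<'E'
from h import *
def cloud(c,d):
    T=np.array(c["extrinsics"]); v,u=np.mgrid[0:384,0:512]
    p=cv2.undistortPoints(np.stack([u,v],-1).reshape(-1,1,2).astype(float),K(c),np.array(c["distortion"])).reshape(384,512,2)
    return np.dstack([p*d[...,None],d])@T[:3,:3].T+T[:3,3]
for t in("w2","top0","scene0"):
    c,im,d=load(t); P=cloud(c,d); X,Y,Z=P[...,0],P[...,1],P[...,2]
    hsv=cv2.cvtColor(cv2.medianBlur(im,3),cv2.COLOR_BGR2HSV); H,S,V=cv2.split(hsv)
    e=(Y>.24)&(Y<.5)&(X>.42)&(X<.64)&(d>0)&(S>60)&(Z<.15)
    for n,m in [("all",e&(Z>.005)),("ledge",e&(Z>.052)&(Z<.08)&(Y<.345)),("top",e&(Z>.118))]:
        m=cv2.morphologyEx(m.astype(np.uint8),cv2.MORPH_OPEN,np.ones((2,2)))>0
        Q=P[m]; cc,sz,a=cv2.minAreaRect((Q[:,:2]*1000).astype(np.float32)); print(t,n,len(Q),np.round(cc,1),np.round(sz,1),round(a,2))
    # ledge plane sample: points in ledge strip mid, local profile
    q=P[e&(abs(X-.543)<.04)&(Y<.36)&(Z>.03)]
    print(t,[(round(b,3),np.round(np.median(q[(abs(q[:,1]-b)<.0025),2]),4)) for b in np.arange(.29,.345,.005)])
c,im,d=load("w2"); k=.64
print("panel near end",np.round([w(c,d,np.array(q)*k) for q in[(380,104),(424,104),(402,103),(402,250)]],4))
E
```

```text
w2 all 8008 [565.6 349.4] [216.5 187.8] 86.25
w2 ledge 3286 [537.3 322. ] [189.7  85.2] 21.61
w2 top 1621 [531.8 374.2] [261.4 117.8] 37.88
w2 [(np.float64(0.29), np.float64(nan)), (np.float64(0.295), np.float64(0.0621)), (np.float64(0.3), np.float64(0.068)), (np.float64(0.305), np.float64(0.0768)), (np.float64(0.31), np.float64(0.0764)), (np.float64(0.315), np.float64(0.0657)), (np.float64(0.32), np.float64(0.064)), (np.float64(0.325), np.float64(0.0621)), (np.float64(0.33), np.float64(0.0604)), (np.float64(0.335), np.float64(0.0587)), (np.float64(0.34), np.float64(0.0568))]
top0 all 1799 [490.1 210.7] [509.9 167.1] 72.47
top0 ledge 701 [433.7 202.9] [448.3 124.9] 48.97
top0 top 292 [438.5 232.1] [509.7 115.7] 53.55
top0 [(np.float64(0.29), np.float64(nan)), (np.float64(0.295), np.float64(nan)), (np.float64(0.3), np.float64(0.0672)), (np.float64(0.305), np.float64(0.0753)), (np.float64(0.31), np.float64(0.0754)), (np.float64(0.315), np.float64(0.0646)), (np.float64(0.32), np.float64(0.063)), (np.float64(0.325), np.float64(0.0616)), (np.float64(0.33), np.float64(0.0595)), (np.float64(0.335), np.float64(0.0579)), (np.float64(0.34), np.float64(0.0554))]
scene0 all 1395 [789.6  39.9] [ 189.1 1222.9] 36.7
scene0 ledge 410 [841.3 -24.2] [ 121.9 1067.1] 39.98
scene0 top 140 [546.6 365.1] [120.  30.] 1.64
scene0 [(np.float64(0.29), np.float64(nan)), (np.float64(0.295), np.float64(0.0595)), (np.float64(0.3), np.float64(0.0648)), (np.float64(0.305), np.float64(0.0708)), (np.float64(0.31), np.float64(0.0734)), (np.float64(0.315), np.float64(0.0715)), (np.float64(0.32), np.float64(nan)), (np.float64(0.325), np.float64(0.0596)), (np.float64(0.33), np.float64(0.0576)), (np.float64(0.335), np.float64(0.0558)), (np.float64(0.34), np.float64(0.0541))]
panel near end [[0.4523 0.2443 0.3506]
 [0.4531 0.2535 0.3509]
 [0.4525 0.2489 0.3509]
 [0.4837 0.2463 0.3505]]
  return _methods._mean(a, axis=axis, dtype=dtype,
  ret = ret.dtype.type(ret / rcount)
```

```bash
python3 - <<'E'
from h import *
def cloud(c,d):
    T=np.array(c["extrinsics"]); v,u=np.mgrid[0:384,0:512]
    p=cv2.undistortPoints(np.stack([u,v],-1).reshape(-1,1,2).astype(float),K(c),np.array(c["distortion"])).reshape(384,512,2)
    return np.dstack([p*d[...,None],d])@T[:3,:3].T+T[:3,3]
c,im,d=load("w2"); P=cloud(c,d); X,Y,Z=P[...,0],P[...,1],P[...,2]
S=cv2.cvtColor(cv2.medianBlur(im,3),cv2.COLOR_BGR2HSV)[...,1]
e=(Y>.26)&(Y<.5)&(X>.42)&(X<.64)&(d>0)&(S>60)&(Z<.15)
for n,m in [("all",e&(Z>.005)),("ledge",e&(Z>.052)&(Z<.08)&(Y<.33)),("lip",e&(Z>.0705)&(Z<.08)&(Y<.33)),("top",e&(Z>.11))]:
    m=m&(cv2.blur(m.astype(np.float32),(3,3))>.6)
    Q=P[m]; cc,sz,a=cv2.minAreaRect((Q[:,:2]*1000).astype(np.float32)); f=np.polyfit(Q[:,0],Q[:,1],1)
    print(n,len(Q),np.round(cc,1),np.round(sz,1),round(a,2),"linefit deg",round(np.degrees(np.arctan(f[0])),2),"xr",np.round(np.percentile(Q[:,0],[.5,99.5]),4))
E
```

```text
all 7885 [540.8 364.3] [128.6 168. ] 2.36 linefit deg 4.0 xr [0.4778 0.6049]
ledge 2357 [542.8 315.1] [128.6  34.2] 2.31 linefit deg 1.3 xr [0.4791 0.6058]
lip 792 [542.9 306.8] [127.6   9.7] 2.37 linefit deg 2.38 xr [0.4796 0.6058]
top 2113 [540.4 367.5] [127.  38.] 2.77 linefit deg 2.56 xr [0.4783 0.6029]
```

```bash
cat >> h.py <<'E'
L=np.array([.5421,.3295,.0597]); hx=hdg(92.4)
LX=hx*np.cos(.35)-np.array([0,0,np.sin(.35)]); LZ=hx*np.sin(.35)+np.array([0,0,np.cos(.35)])
RT=tool(-LZ,LX)
def led(x,z): return L+LX*x+LZ*z-.0008*RT[:,2]
def chk():
    s=sensors.observe(); p=np.array(s["position"])+.0008*RT[:,2]-L; LY=np.cross(LZ,LX)
    print("ledge xyz of TCP mm",np.round(1000*np.array([p@LX,p@LY,p@LZ]),1),"F ledge",np.round([np.array(s["ft_force"])@v for v in(LX,LY,LZ)],1),"err deg",np.round(np.degrees(Ro.from_matrix(RT.T@np.array(s["tool_rot"])).as_rotvec()),2),"t",round(s["time_s"],2))
E
python3 -c "
from h import *
rel(led(-.011,.185),RT)"
```

```text
t 6.75 pos [0.5304 0.2422 0.3157] F [-0.7  0.3 -2.6] w 0.0115
translation [0.0785, 0.1405, -0.0032] dr [-0.1257, -0.0248, -0.3498]
```

```bash

python3 -m crank '{"hand":[255,255,255,255,255],"translation":[[0,0.02,-0.001],[0,0.05,-0.0015],[0.01,0.08,-0.002],[0.02,0.11,-0.003],[0.03,0.13,-0.0032]],"dr":[[-0.03,-0.005,-0.07],[-0.05,-0.01,-0.14],[-0.08,-0.015,-0.21],[-0.1,-0.02,-0.28],[-0.1257,-0.0248,-0.3498]]}'
python3 -c "
from h import *
chk();rel(led(-.011,.185),RT);rel(led(-.011,.098),RT)"
```

```text
time_s: 7.25
position: [0.5397, 0.3702, 0.2858]
tool_rot: [[0.015, -0.037, 0.999], [-0.346, 0.938, 0.04], [-0.938, -0.346, 0.001]]
ft_force: [1.3, 0.1, -1.6]
grip_width: 0.0117
ledge xyz of TCP mm [-3.920e+01 -1.000e-01  2.264e+02] F ledge [ 0.6 -1.3 -1.5] err deg [ 0.14 -0.03 -0.19] t 7.25
t 7.25 pos [0.5397 0.3702 0.2858] F [ 1.3  0.1 -1.6] w 0.0117
translation [0.0413, 0.0284, -0.0002] dr [-0.0024, 0.0005, 0.0033]
t 7.25 pos [0.5397 0.3702 0.2858] F [ 1.3  0.1 -1.6] w 0.0117
translation [0.1283, 0.0287, -0.0002] dr [-0.0024, 0.0005, 0.0033]
```

```bash

python3 -m crank '{"hand":[255,255,255,255,255],"translation":[[0.01,0.01,0],[0.02,0.02,0],[0.03,0.026,0],[0.038,0.0284,0],[0.0413,0.0284,0]],"dr":[[0,0,0],[0,0,0],[0,0,0],[0,0,0],[0,0,0]]}'
python3 -m crank '{"hand":[255,255,255,255,255],"translation":[[0.01,0,0],[0.025,0,0],[0.04,0,0],[0.055,0,0],[0.06,0,0]],"dr":[[0,0,0],[0,0,0],[0,0,0],[0,0,0],[0,0,0]]}'
python3 -m crank '{"hand":[255,255],"translation":[[0,0,0],[0,0,0]],"dr":[[0,0,0],[0,0,0]]}'
python3 -c "
from h import *
chk();rel(led(-.011,.100),RT)"
```

```text
time_s: 7.75
position: [0.5396, 0.3805, 0.2378]
tool_rot: [[0.014, -0.034, 0.999], [-0.343, 0.939, 0.037], [-0.939, -0.344, 0.002]]
ft_force: [-0.9, 0.4, -3.3]
grip_width: 0.0118
time_s: 8.25
position: [0.5402, 0.3599, 0.1808]
tool_rot: [[0.014, -0.035, 0.999], [-0.344, 0.938, 0.038], [-0.939, -0.344, 0.001]]
ft_force: [0.8, -0.1, -2.6]
grip_width: 0.0113
time_s: 8.45
position: [0.5407, 0.3612, 0.1829]
tool_rot: [[0.017, -0.035, 0.999], [-0.342, 0.939, 0.038], [-0.939, -0.343, 0.004]]
ft_force: [0.2, 0.8, -2.4]
grip_width: 0.0117
ledge xyz of TCP mm [-12.4  -0.7 126.6] F ledge [ 1.6 -0.2 -1.9] err deg [ 0.26 -0.14  0.02] t 8.45
t 8.45 pos [0.5407 0.3612 0.1829] F [ 0.2  0.8 -2.4] w 0.0117
translation [0.0266, 0.0014, -0.0008] dr [-0.0045, 0.0025, -0.0003]
```

```bash

python3 -m crank '{"hand":[255,255,255,255,255],"translation":[[0.007,0.001,-0.0008],[0.014,0.001,-0.0008],[0.02,0.001,-0.0008],[0.025,0.001,-0.0008],[0.025,0.001,-0.0008]],"dr":[[-0.004,0,0],[-0.004,0,0],[-0.004,0,0],[-0.004,0,0],[-0.004,0,0]]}'
python3 -c "
from h import *
chk()"
python3 -m crank '{"hand":[255,255,255,255,255],"translation":[[0.001,0,0],[0.002,0,0],[0.003,0,0],[0.004,0,0],[0.004,0,0]],"dr":[[0,0,0],[0,0,0],[0,0,0],[0,0,0],[0,0,0]]}'
python3 -c "
from h import *
c,im,d=grab('scene','s1'); cv2.imwrite('pics/s1.png',cv2.resize(im[90:240,260:460],(800,600),interpolation=cv2.INTER_CUBIC))
chk()"
```

```text
time_s: 8.95
position: [0.5398, 0.3531, 0.1573]
tool_rot: [[0.014, -0.04, 0.999], [-0.344, 0.938, 0.042], [-0.939, -0.344, -0.0]]
ft_force: [0.4, 0.4, -2.8]
grip_width: 0.0113
ledge xyz of TCP mm [-11.3   0.5  99.8] F ledge [ 1.3 -0.4 -2.6] err deg [-0.02  0.01 -0.07] t 8.95
time_s: 9.45
position: [0.54, 0.3521, 0.1543]
tool_rot: [[0.015, -0.039, 0.999], [-0.343, 0.938, 0.042], [-0.939, -0.343, 0.001]]
ft_force: [0.2, 0.9, -3.8]
grip_width: 0.0109
ledge xyz of TCP mm [-11.2   0.3  96.7] F ledge [ 1.2 -0.4 -2.6] err deg [-0.01 -0.07 -0.03] t 9.5
```

View pics/s1.png

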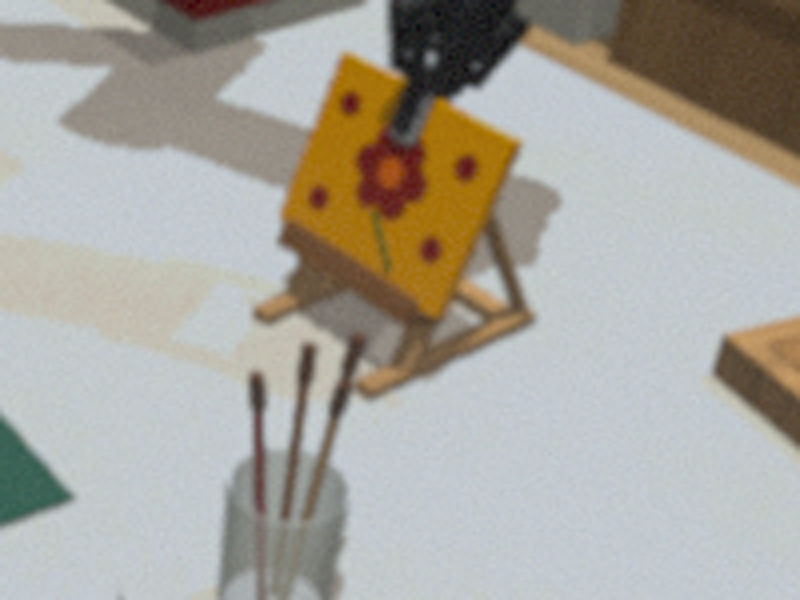

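The panel is in the ledge behind the lip, with the flower upright at (390,170) and the painted face outward. I'll lower it to contact, then press it back lightly.

```bash

python3 -m crank '{"hand":[255,255,255,255],"translation":[[0.0007,0,0],[0.0014,0,0],[0.002,0,0],[0.002,0,0]],"dr":[[0,0,0],[0,0,0],[0,0,0],[0,0,0]]}'
python3 -c "
from h import *
chk()"
python3 -m crank '{"hand":[255,255,255,255,255],"translation":[[0,0.001,0],[0,0.002,0],[0,0.003,0],[0,0.004,0],[0,0.004,0]],"dr":[[0,0,0],[0,0,0],[0,0,0],[0,0,0],[0,0,0]]}'
python3 -c "
from h import *
chk()"
```

```text
time_s: 9.9
position: [0.5402, 0.3519, 0.154]
tool_rot: [[0.018, -0.039, 0.999], [-0.342, 0.939, 0.043], [-0.94, -0.342, 0.003]]
ft_force: [-1.3, 2.0, 6.4]
grip_width: 0.0116
ledge xyz of TCP mm [-11.2   0.1  96.2] F ledge [-0.3  1.3  6.8] err deg [ 0.02 -0.19  0.04] t 9.9
time_s: 10.4
position: [0.5403, 0.3548, 0.1529]
tool_rot: [[0.018, -0.038, 0.999], [-0.344, 0.938, 0.042], [-0.939, -0.344, 0.003]]
ft_force: [-1.3, -0.6, 7.5]
grip_width: 0.0115
ledge xyz of TCP mm [-8.2 -0.1 96.3] F ledge [-3.1  1.3  6.9] err deg [ 0.06 -0.19 -0.08] t 10.4
```

```bash

python3 -m crank '{"hand":[255,255,255,255],"translation":[[0,0.001,0],[0,0.002,0],[0,0.002,0],[0,0.002,0]],"dr":[[0,0,0],[0,0,0],[0,0,0],[0,0,0]]}'
python3 -c "
from h import *
chk()"
python3 -m crank '{"hand":[255,255,255,255],"translation":[[0,0.0007,0],[0,0.0014,0],[0,0.0014,0],[0,0.0014,0]],"dr":[[0,0,0],[0,0,0],[0,0,0],[0,0,0]]}'
python3 -c "
from h import *
chk()"
```

```text
time_s: 10.8
position: [0.5403, 0.3565, 0.1523]
tool_rot: [[0.018, -0.038, 0.999], [-0.344, 0.938, 0.042], [-0.939, -0.344, 0.004]]
ft_force: [0.0, -1.0, 7.2]
grip_width: 0.0114
ledge xyz of TCP mm [-6.4 -0.2 96.3] F ledge [-3.4  0.   6.4] err deg [ 0.07 -0.2  -0.09] t 10.8
time_s: 11.2
position: [0.5403, 0.3578, 0.1518]
tool_rot: [[0.018, -0.038, 0.999], [-0.344, 0.938, 0.042], [-0.939, -0.344, 0.004]]
ft_force: [-0.4, -1.4, 7.3]
grip_width: 0.0111
ledge xyz of TCP mm [-4.9 -0.2 96.3] F ledge [-3.8  0.4  6.4] err deg [ 0.07 -0.2  -0.09] t 11.2
```

```bash

python3 -m crank '{"hand":[255,255,255,255],"translation":[[0,0.0007,0],[0,0.0014,0],[0,0.0014,0],[0,0.0014,0]],"dr":[[0,0,0],[0,0,0],[0,0,0],[0,0,0]]}'
python3 -c "
from h import *
chk()
c,im,d=grab('top','t1'); cv2.imwrite('pics/t1.png',cv2.resize(im[150:240,80:200],(800,600),interpolation=cv2.INTER_CUBIC))"
```

```text
time_s: 11.6
position: [0.5403, 0.3582, 0.1517]
tool_rot: [[0.017, -0.037, 0.999], [-0.346, 0.937, 0.041], [-0.938, -0.346, 0.003]]
ft_force: [-1.3, -5.8, 9.6]
grip_width: 0.0114
ledge xyz of TCP mm [-4.6 -0.2 96.3] F ledge [-8.7  1.5  7.1] err deg [ 0.11 -0.17 -0.2 ] t 11.6
```

View pics/t1.png

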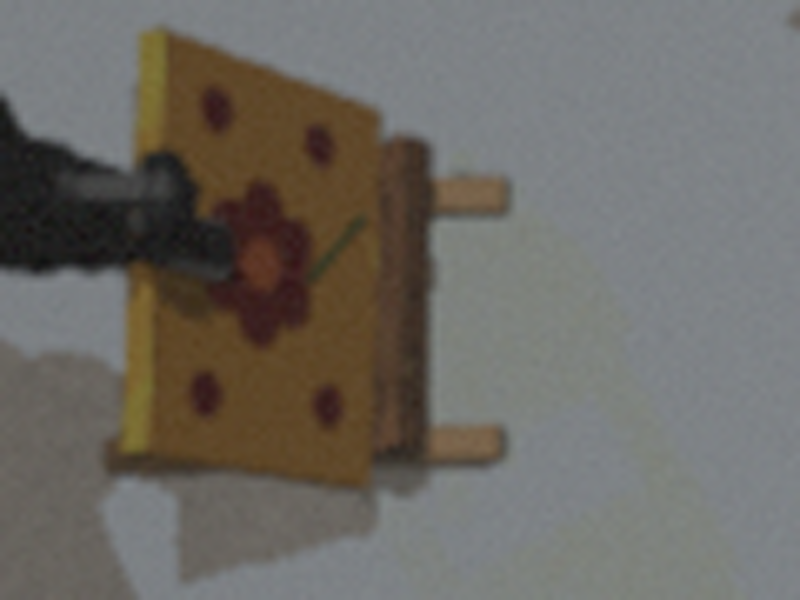

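The contact force is now about 9 N back and 7 N up. The panel's lower edge overhangs the lip by about 28 px and 25 px at its two ends, so it is centred. Now I'll release it and retreat.

```bash

python3 -m crank '{"hand":[220,200,180,160,140],"translation":[[0,-0.0005,0],[0,-0.001,0],[0,-0.001,0],[0,-0.001,0],[0,-0.001,0]],"dr":[[0,0,0],[0,0,0],[0,0,0],[0,0,0],[0,0,0]]}'
python3 -m crank '{"hand":[130,130,130,130,130],"translation":[[-0.005,0,0],[-0.015,0,0],[-0.03,0,0],[-0.06,0,0],[-0.1,0,0]],"dr":[[0,0,0],[0,0,0],[0,0,0],[0,0,0],[0,0,0]]}'
python3 - <<'E'
from h import *
c,im,d=grab("wrist","w3"); cv2.imwrite("pics/w3.png",cv2.resize(im,(640,480)))
rel([.508,-.07,.2],tool([0,0,-1],hdg(9)))
for n in("top","scene"):
    c,im,d=grab(n,n+"2"); T=np.array(c["extrinsics"])
    v,u=np.mgrid[0:384,0:512]
    p=cv2.undistortPoints(np.stack([u,v],-1).reshape(-1,1,2).astype(float),K(c),np.array(c["distortion"])).reshape(384,512,2)
    P=np.dstack([p*d[...,None],d])@T[:3,:3].T+T[:3,3]; Q=P-L; LY=np.cross(LZ,LX)
    q=np.dstack([Q@LX,Q@LY,Q@LZ]); H,S,V=cv2.split(cv2.cvtColor(im,cv2.COLOR_BGR2HSV))
    m=(H>10)&(H<30)&(S>140)&(abs(q[...,0]+.012)<.006)&(abs(q[...,1])<.1)&(q[...,2]>.01)&(q[...,2]<.15)&(d>0)
    g=q[m]; A=np.c_[g[:,1],g[:,2],np.ones(len(g))]; s=np.linalg.lstsq(A,g[:,0],rcond=None)[0]
    print(n,len(g),"face x mm",np.round(1000*np.median(g[:,0]),1),"tilt deg (yaw,lean)",np.degrees(s[:2]).round(2),"y range",np.round(1000*np.percentile(g[:,1],[.5,99.5]),1),"z",np.round(1000*np.percentile(g[:,2],[.5,99.5]),1))
E
```

```text
time_s: 12.15
position: [0.5397, 0.3588, 0.1497]
tool_rot: [[0.015, -0.04, 0.999], [-0.343, 0.938, 0.043], [-0.939, -0.343, 0.001]]
ft_force: [0.7, 0.9, 1.1]
grip_width: 0.0388
time_s: 12.65
position: [0.5378, 0.3931, 0.2445]
tool_rot: [[0.013, -0.04, 0.999], [-0.344, 0.938, 0.042], [-0.939, -0.344, -0.001]]
ft_force: [0.3, 0.7, 1.0]
grip_width: 0.042
t 12.7 pos [0.5385 0.3958 0.2522] F [-0.6  0.8  4.8] w 0.0422
translation [0.2056, -0.4191, -0.0513] dr [1.4401, 0.2591, 0.2744]
top 1061 face x mm -11.1 tilt deg (yaw,lean) [-0.05  0.82] y range [-74.6  78.4] z [ 10.8 132.8]
scene 1735 face x mm -10.4 tilt deg (yaw,lean) [0.37 0.03] y range [-81.3  75.6] z [ 10.6 128.7]
```

View pics/w3.png

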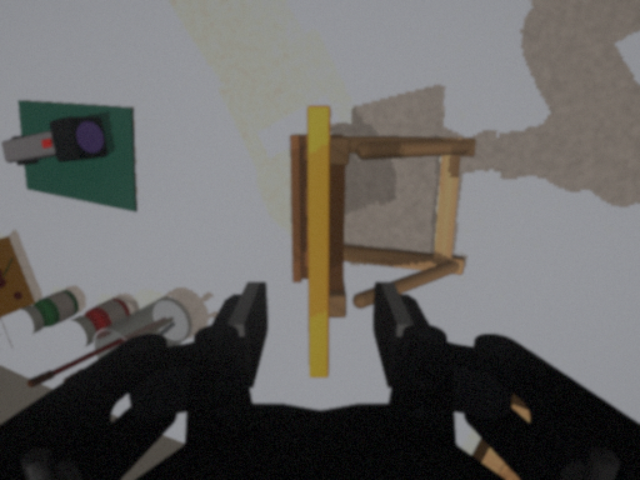

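The wrist view shows the panel seated on the easel and free of the fingers, with its top edge at (318,107–377). The depth planes give the face 10–11 mm out, centred to about 2 mm and lying within 1° of the rest. Next is the lamp.

```bash

python3 -m crank '{"hand":[60,60,60,60,60],"translation":[[0.01,-0.025,0],[0.023,-0.065,-0.006],[0.037,-0.105,-0.012],[0.055,-0.15,-0.018],[0.07,-0.19,-0.025]],"dr":[[0.13,0.026,0.027],[0.26,0.05,0.055],[0.4,0.08,0.08],[0.54,0.1,0.11],[0.68,0.13,0.137]]}' 50
python3 -c "
from h import *
rel([.5027,-.0527,.22],tool([0,0,-1],hdg(8.9)))"
```

```text
time_s: 13.3
position: [0.5209, 0.1876, 0.2427]
tool_rot: [[-0.067, 0.606, 0.793], [-0.181, 0.774, -0.607], [-0.981, -0.184, 0.058]]
ft_force: [1.1, -0.4, 0.5]
grip_width: 0.0653
t 13.3 pos [0.5209 0.1876 0.2427] F [ 1.1 -0.4  0.5] w 0.0653
translation [0.067, -0.1928, 0.1301] dr [0.7541, 0.1256, 0.1547]
```

```bash

python3 -m crank '{"hand":[60,60,60,60,60],"translation":[[0.013,-0.038,0.026],[0.026,-0.076,0.052],[0.04,-0.114,0.078],[0.053,-0.155,0.104],[0.067,-0.193,0.13]],"dr":[[0.13,0.025,0.03],[0.27,0.05,0.06],[0.4,0.075,0.09],[0.54,0.1,0.12],[0.67,0.1256,0.1547]]}'
python3 -m crank '{"hand":[60,60],"translation":[[0,0,0],[0,0,0]],"dr":[[0.08,0,0],[0.08,0,0]]}'
python3 - <<'E'
from h import *
c,im,d=grab("wrist","w4"); cv2.imwrite("pics/w4.png",cv2.resize(im,(800,600)))
rel([.5027,-.0527,.22],tool([0,0,-1],hdg(8.9)))
E
```

```text
time_s: 13.8
position: [0.504, -0.0527, 0.2205]
tool_rot: [[-0.007, 0.972, 0.237], [0.004, 0.237, -0.972], [-1.0, -0.005, -0.006]]
ft_force: [0.9, 0.9, -0.2]
grip_width: 0.0651
time_s: 14.0
position: [0.5042, -0.0523, 0.2203]
tool_rot: [[-0.009, 0.987, 0.16], [0.003, 0.16, -0.987], [-1.0, -0.008, -0.005]]
ft_force: [-0.4, -0.2, -0.1]
grip_width: 0.0653
t 14.05 pos [ 0.5045 -0.0511  0.2205] F [-0.5 -0.1  0.7] w 0.0653
translation [0.0005, -0.002, 0.0013] dr [0.0104, -0.0046, 0.0076]
```

View pics/w4.png

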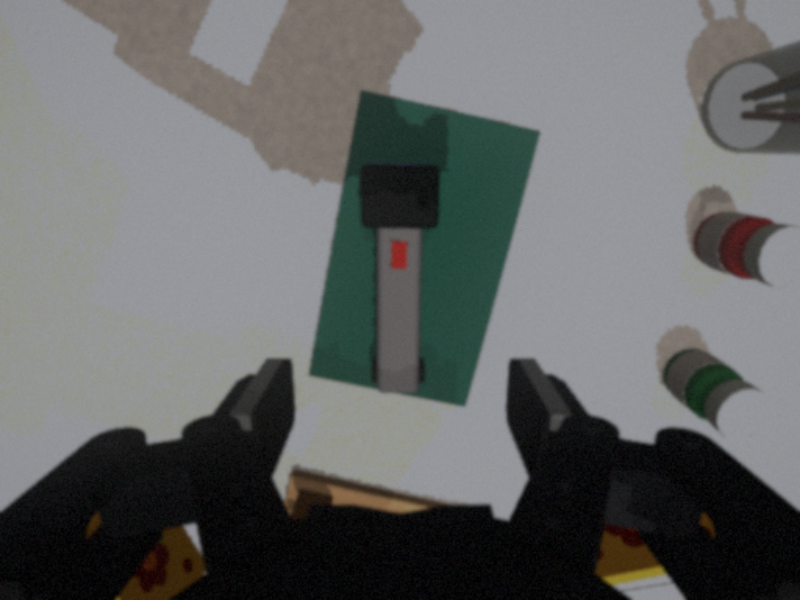

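The lamp lies vertically in the picture: head (362–440,165–227), handle (378–420,227–392). The mat corners are at (360,90), (540,131), (466,405) and (310,376).

```bash
python3 - <<'E'
from h import *
c,im,d=load("w4"); k=.64
o=lambda q,z:onz(c,np.array(q)*k,z)
print("depths",np.round([w(c,d,np.array(q)*k) for q in[(399,195),(399,300),(399,350)]],4))
t=o((398.5,391),.045); f=o((400,165),.052); mid=(f+t)/2
print("tail",t,"front",f,"len",np.linalg.norm((f-t)[:2]),"heading",np.degrees(np.arctan2(*(f-t)[1::-1])),"mid",mid)
h=o((400,228),.052);print("head rear",h)
m=np.array([o(q,.004) for q in[(360,90),(540,131),(466,405),(310,376)]]); print("mat",m.round(4),m.mean(0),[np.degrees(np.arctan2(*(a)[1::-1])) for a in(m[0]-m[3],m[1]-m[2])])
E
```

```text
depths [[ 0.4952 -0.007   0.0525]
 [ 0.5064 -0.0766  0.0449]
 [ 0.5122 -0.1124  0.045 ]]
tail [ 0.51689738 -0.14345184  0.045     ] front [0.49289923 0.01124781 0.052     ] len 0.15654997659161454 heading 98.81785744566726 mid [ 0.5048983  -0.06610202  0.0485    ]
head rear [ 0.49918592 -0.02743725  0.052     ]
mat [[ 0.4569  0.0571  0.004 ]
 [ 0.5865  0.0508  0.004 ]
 [ 0.576  -0.167   0.004 ]
 [ 0.4475 -0.1623  0.004 ]] [ 0.51672242 -0.05533472  0.004     ] [np.float64(87.53746257057013), np.float64(87.23068139088777)]
```

```bash
python3 -c "
from h import *
rel([.5031,-.0546,.015],tool([0,0,-1],hdg(8.85)))"
```

```text
t 14.05 pos [ 0.5045 -0.0511  0.2205] F [-0.5 -0.1  0.7] w 0.0653
translation [0.2055, -0.0004, 0.0042] dr [0.0113, -0.0046, 0.0076]
```

```bash

python3 -m crank '{"hand":[60,60,60,60,60],"translation":[[0.03,-0.0005,0.003],[0.07,-0.0005,0.003],[0.11,-0.0005,0.003],[0.14,-0.0005,0.003],[0.15,-0.0005,0.003]],"dr":[[0.008,-0.004,0.006],[0.008,-0.004,0.006],[0.008,-0.004,0.006],[0.008,-0.004,0.006],[0.008,-0.004,0.006]]}' 50
python3 -m crank '{"hand":[60,60],"translation":[[0,0,0],[0,0,0]],"dr":[[0,0,0],[0,0,0]]}'
python3 -c "
from h import *
rel([.5031,-.0546,.015],tool([0,0,-1],hdg(8.85)))"
```

```text
time_s: 14.55
position: [0.5025, -0.0516, 0.0683]
tool_rot: [[-0.006, 0.987, 0.161], [0.002, 0.161, -0.987], [-1.0, -0.005, -0.002]]
ft_force: [0.2, 0.1, -0.2]
grip_width: 0.0654
time_s: 14.75
position: [0.5046, -0.0531, 0.0721]
tool_rot: [[0.001, 0.987, 0.158], [-0.001, 0.158, -0.987], [-1.0, 0.001, 0.001]]
ft_force: [-0.4, -0.6, 0.5]
grip_width: 0.0653
t 14.75 pos [ 0.5046 -0.0531  0.0721] F [-0.4 -0.6  0.5] w 0.0653
translation [0.0571, -0.0018, 0.0012] dr [0.0044, 0.001, -0.0011]
```

```bash

python3 -m crank '{"hand":[60,60,60,60,60],"translation":[[0.015,-0.0013,0.0012],[0.03,-0.0013,0.0012],[0.045,-0.0013,0.0012],[0.054,-0.0013,0.0012],[0.057,-0.0013,0.0012]],"dr":[[0.004,0,0],[0.004,0,0],[0.004,0,0],[0.004,0,0],[0.004,0,0]]}' 50
python3 -m crank '{"hand":[60,90,120,150,180],"translation":[[0,0,0],[0,0,0],[0,0,0],[0,0,0],[0,0,0]],"dr":[[0,0,0],[0,0,0],[0,0,0],[0,0,0],[0,0,0]]}' 50
python3 -m crank '{"hand":[255,255,255,255,255],"translation":[[0,0,0],[0,0,0],[0,0,0],[0,0,0],[0,0,0]],"dr":[[0,0,0],[0,0,0],[0,0,0],[0,0,0],[0,0,0]]}' 60
python3 -c "
from h import *
print(np.round(sensors.observe()['q'],1))
rel([.5031,-.0546,.24])"
```

```text
time_s: 15.25
position: [0.503, -0.0548, 0.0141]
tool_rot: [[0.0, 0.988, 0.153], [-0.0, 0.153, -0.988], [-1.0, -0.0, 0.0]]
ft_force: [-0.2, 0.5, -0.2]
grip_width: 0.0652
time_s: 15.75
position: [0.5028, -0.0549, 0.0143]
tool_rot: [[0.0, 0.988, 0.152], [-0.0, 0.152, -0.988], [-1.0, -0.0, 0.0]]
ft_force: [0.3, 0.2, 5.6]
grip_width: 0.0293
time_s: 16.25
position: [0.5028, -0.0549, 0.0143]
tool_rot: [[0.0, 0.988, 0.152], [-0.0, 0.152, -0.988], [-1.0, -0.0, 0.0]]
ft_force: [-1.4, -1.0, 6.3]
grip_width: 0.0291
[-19.7  33.2  97.7  -0.   49.1 -28.4]
t 16.25 pos [ 0.5028 -0.0549  0.0143] F [-1.4 -1.   6.3] w 0.0291
translation [-0.2257, 0.0003, -0.0002] dr
```

Both pads have hold of the handle (29 mm). Now I'll lift and compute the lighting pose.

```bash
cat >> h.py <<'E'
LY=np.cross(LZ,LX)
RL=np.c_[-LZ,-LY,-LX]
def lampT(x=-.132): return L+LX*(x-.0682)+LZ*(.065-.0137)
E
python3 -m crank '{"hand":[255,255,255,255,255],"translation":[[-0.005,0,0],[-0.015,0,0],[-0.03,0,0],[-0.05,0,0],[-0.075,0,0]],"dr":[[0,0,0],[0,0,0],[0,0,0],[0,0,0],[0,0,0]]}'
python3 -m crank '{"hand":[255,255,255,255,255],"translation":[[-0.03,0,0],[-0.06,0,0],[-0.085,0,0],[-0.1,0,0],[-0.105,0,0]],"dr":[[0,0,0],[0,0,0],[0,0,0],[0,0,0],[0,0,0]]}'
python3 -c "
from h import *
print(lampT()); rel(lampT(),RL); rel(lampT(-.18),RL)"
```

```text
time_s: 16.75
position: [0.5021, -0.0547, 0.0895]
tool_rot: [[-0.002, 0.988, 0.152], [0.0, 0.152, -0.988], [-1.0, -0.002, -0.001]]
ft_force: [0.5, -0.7, -3.1]
grip_width: 0.0296
time_s: 17.25
position: [0.503, -0.0548, 0.1958]
tool_rot: [[0.002, 0.988, 0.152], [-0.001, 0.152, -0.988], [-1.0, 0.002, 0.001]]
ft_force: [1.0, -0.3, -3.1]
grip_width: 0.029
[0.54923862 0.15917777 0.17653796]
t 17.25 pos [ 0.503  -0.0548  0.1958] F [ 1.  -0.3 -3.1] w 0.029
translation [0.0191, 0.0783, -0.2045] dr [0.1097, -0.3484, -0.0213]
t 17.25 pos [ 0.503  -0.0548  0.1958] F [ 1.  -0.3 -3.1] w 0.029
translation [0.0027, 0.0733, -0.1597] dr [0.1097, -0.3484, -0.0213]
```

```bash

python3 -m crank '{"hand":[255,255,255,255,255],"translation":[[0,0.01,-0.02],[0,0.025,-0.055],[0,0.045,-0.1],[0,0.06,-0.135],[0.003,0.073,-0.16]],"dr":[[0.02,-0.06,0],[0.04,-0.13,-0.01],[0.065,-0.2,-0.013],[0.09,-0.28,-0.017],[0.11,-0.3484,-0.0213]]}'
python3 -m crank '{"hand":[255,255],"translation":[[0,0,0],[0,0,0]],"dr":[[0,0,0],[0,0,0]]}'
python3 -c "
from h import *
rel(lampT(),RL)"
```

```text
time_s: 17.75
position: [0.5503, 0.1171, 0.1905]
tool_rot: [[0.013, 0.999, 0.04], [-0.344, 0.042, -0.938], [-0.939, -0.002, 0.344]]
ft_force: [0.6, -0.0, -2.9]
grip_width: 0.0292
time_s: 17.95
position: [0.55, 0.1152, 0.1897]
tool_rot: [[0.01, 0.999, 0.043], [-0.342, 0.044, -0.939], [-0.94, -0.005, 0.342]]
ft_force: [-0.0, -0.4, -3.1]
grip_width: 0.0293
t 17.95 pos [0.55   0.1152 0.1897] F [-0.  -0.4 -3.1] w 0.0293
translation [-0.0027, 0.0012, -0.0458] dr [0.0033, -0.0013, 0.0042]
```

```bash

python3 -m crank '{"hand":[255,255,255,255,255],"translation":[[-0.002,0.001,-0.01],[-0.002,0.001,-0.022],[-0.002,0.001,-0.035],[-0.002,0.001,-0.044],[-0.002,0.001,-0.0465]],"dr":[[0.003,0,0.003],[0.003,0,0.003],[0.003,0,0.003],[0.003,0,0.003],[0.003,0,0.003]]}'
python3 -m crank '{"hand":[255,255,255],"translation":[[0,0,0],[0,0,0],[0,0,0]],"dr":[[0,0,0],[0,0,0],[0,0,0]]}'
python3 - <<'E'
from h import *
rel(lampT(),RL)
c,im,d=grab("top","t3"); a=im[145:235,80:230]
cs,im2,ds=grab("scene","s3"); b=im2[80:230,210:440]
cv2.imwrite("pics/l.png",np.vstack([cv2.resize(a,(500,300),interpolation=cv2.INTER_CUBIC),cv2.resize(b,(460,300),interpolation=cv2.INTER_CUBIC)[:, :460] if 0 else cv2.copyMakeBorder(cv2.resize(b,(460,300),interpolation=cv2.INTER_CUBIC),0,0,0,40,0)]))
F=L+LX*-.012+LZ*.065; LE=L+LX*-.132+LZ*.065
print("expected px top lens",proj(c,LE),"front",proj(c,F),"scene",proj(cs,LE),proj(cs,F))
E
```

```text
time_s: 18.45
position: [0.5494, 0.1598, 0.1761]
tool_rot: [[0.014, 0.999, 0.038], [-0.342, 0.041, -0.939], [-0.94, 0.0, 0.342]]
ft_force: [0.4, -0.1, -2.7]
grip_width: 0.0292
time_s: 18.75
position: [0.5497, 0.1585, 0.1769]
tool_rot: [[0.015, 0.999, 0.036], [-0.342, 0.039, -0.939], [-0.94, 0.002, 0.342]]
ft_force: [-1.1, 0.8, -2.5]
grip_width: 0.0292
t 18.75 pos [0.5497 0.1585 0.1769] F [-1.1  0.8 -2.5] w 0.0292
translation [0.0001, -0.0005, -0.0008] dr [-0.0029, -0.001, -0.0005]
expected px top lens [[160.75290678 184.63804689]] front [[120.99516979 189.5821869 ]] scene [[328.2827409  133.51763621]] [[357.52776894 135.0742976 ]]
```

View pics/l.png

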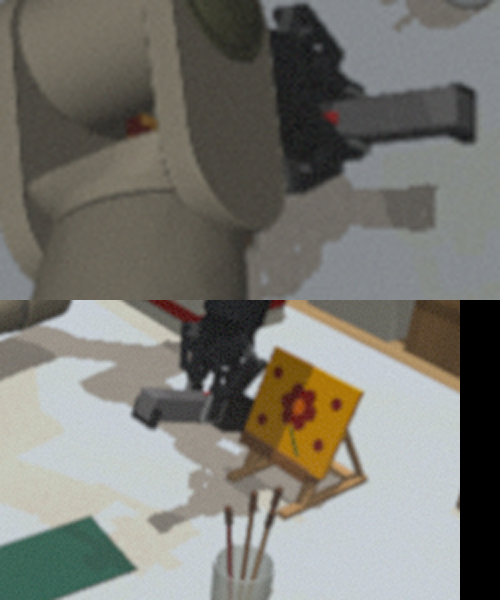

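The top view is mostly arm. In the lower scene crop the lamp points at the painting, with its head near (235,408), which matches the expected lens pixel. I'll verify the lamp's direction with depth.

```bash
python3 - <<'E'
from h import *
for t in("t3","s3"):
    c,im,d=load(t); T=np.array(c["extrinsics"]); v,u=np.mgrid[0:384,0:512]
    p=cv2.undistortPoints(np.stack([u,v],-1).reshape(-1,1,2).astype(float),K(c),np.array(c["distortion"])).reshape(384,512,2)
    P=np.dstack([p*d[...,None],d])@T[:3,:3].T+T[:3,3]-L
    q=1000*np.dstack([P@LX,P@LY,P@LZ])  # expected lamp: x -291..-131, y +-15, z 41+7..41+41 => 48..82
    m=(d>0)&(q[...,0]>-300)&(q[...,0]<-215)&(abs(q[...,1])<25)&(q[...,2]>35)&(q[...,2]<95)
    g=q[m]; print(t,len(g),"x",np.percentile(g[:,0],[1,99]).round(1),"y",np.percentile(g[:,1],[2,98]).round(1),"z",np.percentile(g[:,2],[2,50,98]).round(1))
    top=g[(g[:,2]>72)]; 
    if len(top)>30:
        b=np.polyfit(top[:,0],top[:,2],1); e=[]
        for x in range(-285,-215,8):
            s=top[abs(top[:,0]-x)<4]
            if len(s)>3: e.append((x,s[:,1].min(),s[:,1].max()))
        e=np.array(e); print(" pitch deg",np.degrees(np.arctan(b[0])).round(2),"z med",np.median(top[:,2]).round(1),"yaw lo/hi",[np.degrees(np.polyfit(e[:,0],e[:,i],1)[0]).round(2) for i in(1,2)],"y mid",e[:,1:].mean().round(1))
E
```

```text
t3 546 x [-294.1 -215.4] y [-15.   19.7] z [46.7 79.6 83.8]
 pitch deg 0.91 z med 80.6 yaw lo/hi [np.float64(0.08), np.float64(0.2)] y mid 1.2
s3 567 x [-294.4 -216.3] y [-20.7  13.1] z [41.7 65.2 80.5]
 pitch deg 0.98 z med 79.0 yaw lo/hi [np.float64(0.84), np.float64(-0.82)] y mid -4.6
```

Pitch and yaw errors are at most 1° and position is within about 2 mm. I'll hold it here for 2.5 s.

```bash

python3 -m crank '{"hand":[255,255,255,255,255],"translation":[[0,0,0],[0,0,0],[0,0,0],[0,0,0],[0,0,0]],"dr":[[0,0,0],[0,0,0],[0,0,0],[0,0,0],[0,0,0]]}' >/dev/null
python3 -m crank '{"hand":[255,255,255,255,255],"translation":[[0,0,0],[0,0,0],[0,0,0],[0,0,0],[0,0,0]],"dr":[[0,0,0],[0,0,0],[0,0,0],[0,0,0],[0,0,0]]}' >/dev/null
python3 -m crank '{"hand":[255,255,255,255,255],"translation":[[0,0,0],[0,0,0],[0,0,0],[0,0,0],[0,0,0]],"dr":[[0,0,0],[0,0,0],[0,0,0],[0,0,0],[0,0,0]]}' >/dev/null
python3 -m crank '{"hand":[255,255,255,255,255],"translation":[[0,0,0],[0,0,0],[0,0,0],[0,0,0],[0,0,0]],"dr":[[0,0,0],[0,0,0],[0,0,0],[0,0,0],[0,0,0]]}' >/dev/null
python3 -m crank '{"hand":[255,255,255,255,255],"translation":[[0,0,0],[0,0,0],[0,0,0],[0,0,0],[0,0,0]],"dr":[[0,0,0],[0,0,0],[0,0,0],[0,0,0],[0,0,0]]}'
python3 -c "
from h import *
# lamp origin over mat centre, lens to +y, heading 92 ; TCP at lamp x .0118
M=np.array([.5163,-.0555,0]); a=94
p=M+.0118*hdg(a)+[0,0,.12]; rel(p,tool([0,0,-1],hdg(a-90)))"
```

```text
time_s: 21.35
position: [0.5497, 0.1588, 0.1767]
tool_rot: [[0.015, 0.999, 0.037], [-0.342, 0.04, -0.939], [-0.94, 0.001, 0.342]]
ft_force: [-0.8, -0.3, -3.2]
grip_width: 0.029
t 21.35 pos [0.5497 0.1588 0.1767] F [-0.8 -0.3 -3.2] w 0.029
translation [0.122, -0.0423, 0.1695] dr [-0.03, 0.3489, 0.004]
```

```bash

python3 -m crank '{"hand":[255,255,255,255,255],"translation":[[0,0,0.015],[0.01,-0.008,0.045],[0.035,-0.018,0.085],[0.065,-0.03,0.125],[0.09,-0.0423,0.16]],"dr":[[0,0,0],[0,0.08,0],[-0.01,0.17,0],[-0.02,0.26,0.002],[-0.03,0.3489,0.004]]}'
python3 -m crank '{"hand":[255,255,255],"translation":[[0,0,0],[0,0,0],[0,0,0]],"dr":[[0,0,0],[0,0,0],[0,0,0]]}'
python3 -c "
from h import *
M=np.array([.5163,-.0555,0]); a=94
p=M+.0118*hdg(a)+[0,0,.03]; rel(p,tool([0,0,-1],hdg(a-90)))"
```

```text
time_s: 21.85
position: [0.514, -0.0262, 0.1472]
tool_rot: [[0.003, 0.998, 0.07], [0.002, 0.07, -0.998], [-1.0, 0.003, -0.002]]
ft_force: [1.0, -0.2, -2.4]
grip_width: 0.0289
time_s: 22.15
position: [0.5147, -0.0233, 0.1473]
tool_rot: [[0.001, 0.998, 0.071], [-0.001, 0.071, -0.998], [-1.0, 0.001, 0.001]]
ft_force: [0.8, 0.2, -3.3]
grip_width: 0.0293
t 22.15 pos [ 0.5147 -0.0233  0.1473] F [ 0.8  0.2 -3.3] w 0.0293
translation [0.1173, -0.0008, 0.0203] dr [0.0009, 0.0008, -0.0005]
```

```bash

python3 -m crank '{"hand":[255,255,255,255,255],"translation":[[0.025,0,0.01],[0.055,0,0.0203],[0.085,0,0.0203],[0.108,0,0.0203],[0.117,0,0.0203]],"dr":[[0,0,0],[0,0,0],[0,0,0],[0,0,0],[0,0,0]]}'
python3 -m crank '{"hand":[255,255,255,255,255],"translation":[[0.003,0,0],[0.006,0,0],[0.009,0,0],[0.011,0,0],[0.012,0,0]],"dr":[[0,0,0],[0,0,0],[0,0,0],[0,0,0],[0,0,0]]}'
python3 -m crank '{"hand":[255,255,255],"translation":[[0.001,0,0],[0.002,0,0],[0.002,0,0]],"dr":[[0,0,0],[0,0,0],[0,0,0]]}'
python3 -c "
from h import *
M=np.array([.5163,-.0555,0]); a=94
p=M+.0118*hdg(a)+[0,0,.0143]; rel(p,tool([0,0,-1],hdg(a-90)))"
```

```text
time_s: 22.65
position: [0.5156, -0.0421, 0.0282]
tool_rot: [[-0.003, 0.997, 0.073], [0.0, 0.073, -0.997], [-1.0, -0.003, -0.001]]
ft_force: [0.1, -0.0, -2.8]
grip_width: 0.029
time_s: 23.15
position: [0.5162, -0.0442, 0.0181]
tool_rot: [[0.001, 0.998, 0.07], [-0.0, 0.07, -0.998], [-1.0, 0.001, 0.0]]
ft_force: [-0.8, -0.1, -3.2]
grip_width: 0.0291
time_s: 23.45
position: [0.516, -0.0442, 0.0158]
tool_rot: [[-0.0, 0.998, 0.07], [-0.0, 0.07, -0.998], [-1.0, -0.0, 0.0]]
ft_force: [-0.8, -0.3, -2.2]
grip_width: 0.0291
t 23.45 pos [ 0.516  -0.0442  0.0158] F [-0.8 -0.3 -2.2] w 0.0291
translation [0.0015, -0.0005, -0.0005] dr [-0.0001, 0.0, 0.0001]
```

```bash

python3 -m crank '{"hand":[255,255,255,255],"translation":[[0.0007,0,0],[0.0014,0,0],[0.002,0,0],[0.002,0,0]],"dr":[[0,0,0],[0,0,0],[0,0,0],[0,0,0]]}'
```

```text
time_s: 23.85
position: [0.5161, -0.0441, 0.0143]
tool_rot: [[0.0, 0.998, 0.07], [-0.0, 0.07, -0.998], [-1.0, 0.0, 0.0]]
ft_force: [-2.4, 0.4, 5.1]
grip_width: 0.029
```

The lamp touched down at the expected height (Fz +5). Now I'll open, lift away and look.

```bash

python3 -m crank '{"hand":[200,170,140,110,80],"translation":[[0,0,0],[0,0,0],[0,0,0],[0,0,0],[0,0,0]],"dr":[[0,0,0],[0,0,0],[0,0,0],[0,0,0],[0,0,0]]}'
python3 -m crank '{"hand":[80,80,80,80,80],"translation":[[-0.005,0,0],[-0.02,0,0],[-0.05,0,0],[-0.09,0,0],[-0.13,0,0]],"dr":[[0,0,0],[0,0,0],[0,0,0],[0,0,0],[0,0,0]]}'
python3 -m crank '{"hand":[80,80,80,80,80],"translation":[[-0.03,0,0],[-0.06,0,0],[-0.09,0,0.02],[-0.11,0,0.04],[-0.11,0,0.04]],"dr":[[0,0,0],[0,0,0],[0,0,0],[0,0,0],[0,0,0]]}'
python3 - <<'E'
from h import *
c,im,d=grab("wrist","w5"); cv2.imwrite("pics/w5.png",cv2.resize(im,(800,600)))
c,im,d=grab("scene","s5"); cv2.imwrite("pics/s5.png",cv2.resize(im[70:320,60:440],(780,513)))
E
```

```text
time_s: 24.35
position: [0.5161, -0.0441, 0.0138]
tool_rot: [[0.0, 0.998, 0.07], [-0.0, 0.07, -0.998], [-1.0, 0.0, 0.0]]
ft_force: [-0.5, -1.0, 0.0]
grip_width: 0.0585
time_s: 24.85
position: [0.5157, -0.044, 0.1454]
tool_rot: [[-0.001, 0.998, 0.07], [0.0, 0.07, -0.998], [-1.0, -0.001, -0.0]]
ft_force: [0.6, 0.4, 0.4]
grip_width: 0.0586
time_s: 25.35
position: [0.5197, -0.0859, 0.2566]
tool_rot: [[0.005, 0.998, 0.068], [-0.003, 0.068, -0.998], [-1.0, 0.005, 0.003]]
ft_force: [0.1, 0.5, -1.8]
grip_width: 0.0589
```

View pics/w5.png

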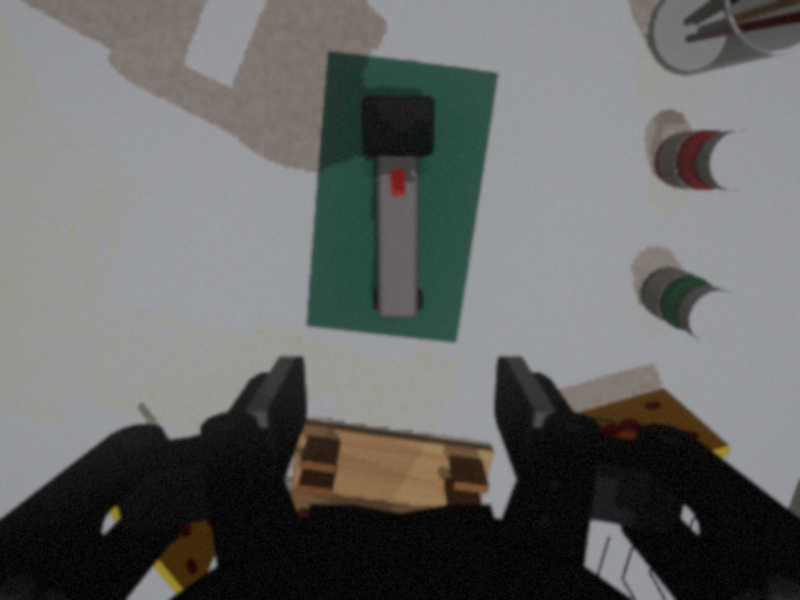

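View pics/s5.png

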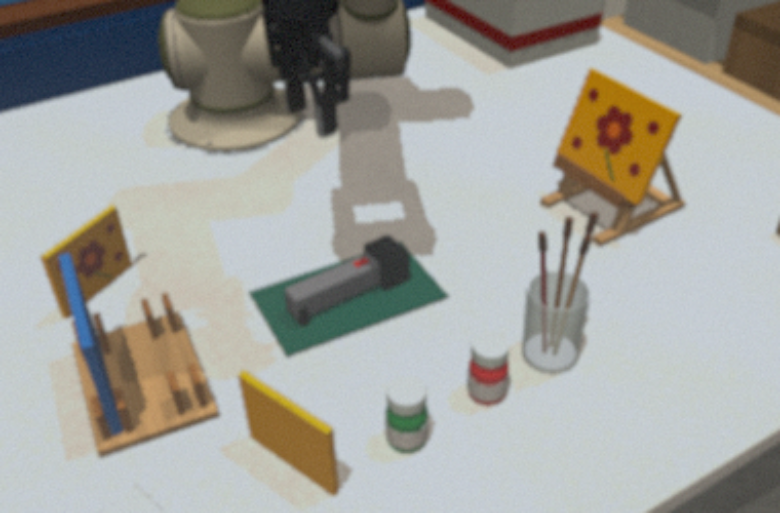

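The lamp lies upright on the mat: head (363–433,96–156), tail at (397,316). The painting stands on the easel, the bystanders are undisturbed and the gripper is clear. One numeric check, then I'll hand in.

```bash
python3 - <<'E'
from h import *
c,im,d=load("w5"); k=.64
o=lambda q,z:onz(c,np.array(q)*k,z)
m=np.mean([o(q,.004) for q in[(329,52),(497,73),(456,341),(308,326)]],0)
l=(o((398,96),.052)+o((397.5,316),.045))/2
print("mat",m.round(4),"lamp",l.round(4),"depth tops",w(c,d,np.array((398,125))*k)[2],w(c,d,np.array((398,250))*k)[2])
if np.linalg.norm((l-m)[:2])<.006: print(env.close_job())
E
```

```text
mat [ 0.5168 -0.0557  0.004 ] lamp [ 0.5175 -0.0562  0.0485] depth tops 0.05239115078384704 0.04520056482896245
the job is handed in; nothing more can be done
None
```

I did all three parts in order and handed the job in; the last command came at about 25 s of the 64 s allowed.

- **Painting:** I took the large yellow painting from the rack and lowered it onto the easel's ledge. I pressed it back against the rest with about 9 N and let go. Depth images afterwards put its face 10–11 mm in front of the rest (12 mm expected), centred to about 3 mm. It was within about 1° of flat, and the flower was upright and facing out.
- **Lamp held up:** I held the lens at about 12 cm from the painting's middle for 2.5 s. The depth check showed about 1° of nose-up pitch and a distance of about 122 mm. The two cameras disagreed on sideways offset, at +1 mm and −5 mm. The lens itself was hidden, so I inferred its position from the handle and the tool pose.
- **Lamp laid down:** The lamp is on its underside on the mat, with its centre about 1 mm from the mat's centre. Its top surfaces are at the expected heights.
- **Bystanders:** In the last picture the blue painting and all three jars stood where they had been, and the gripper was clear of everything. I judged this by eye.

No check failed. The contact forces I read stayed around 10 N.

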